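# Let off the ratchet clamp and take out the bush

### The arm

A 6-joint arm with a two-finger parallel gripper is mounted at the origin on a cart in front of the work surface, level with it; the furniture and walls round the work are solid. World frame = base frame: x ahead of the robot, y to its left, z up, the work surface at z = 0. Lengths are in mm, angles in degrees, forces in N, time in s.
With the tool pointing down it reaches from about 350 to 775 mm from the base axis. Payload 7.3 kg.
Tool frame: the origin (TCP) lies at the very end of the fingers, on their centre line; the grasp point (between the pads) lies 19 mm behind it; z points along the fingers, x is the direction in which the jaws open and shut, and the axes are right-handed (so a half turn about z gives the same grasp; the last joint's range is limited). The gripper opens to 92 mm and grips with 3 to 60 N. Pads are 19 mm wide; open, the fingers measure 130 mm over their backs; the gripper's body (75 mm by 190 mm) begins 47 mm behind the grasp point.
Start: joints at [-77.521, 19.595, 87.324, -0, 73.075, -8.365], TCP at [186.833, -490.651, 226.741] pointing down, gripper open.
Joint ranges: [-145.02, 145.02], [-44.19, 115.74], [2.07, 154.8], [-57.11, 237.11], [16.16, 152.29], [-177.93, 177.93]. Speed limits (degrees/s): [147.25, 147.25, 180, 180, 180, 180].

### API

Orientations are given as a 3x3 rotation matrix whose columns are the frame's x, y, z axes.
In Python, from workcell import robot gives the robot as it stands.
- The arm moves only by the tool arm_command, never from a script. Its argument "deltas" is a list of rows, each a list of 7 numbers: the turn, a rotation vector about the world's x, y, z in rad, then the shift along the world's x, y, z in mm, then the opening, from 0 (shut) to 1 (fully open). In form: [[rx, ry, rz, x, y, z, hand], ...]. A call has 1 to 20 rows; each row shifts and turns the commanded pose from where the row before left it; what a row does not reach is not made up. A row lasts 1/10 s, in which the tool goes at most 50 mm and 8.59 degrees, less where a joint would pass 70% of its speed; a pose out of reach is approached as far as the arm can. A call with a gripper value outside its range is refused whole. The fingers move at their own pace and stop on an object; "newtons" is the grip in N (left out, the last holds). Time passes only in rows, so rows that do not move let the fingers close. It gives the time, the measured TCP pose, the force and the opening at its end, in the units of the state.
- robot.state(): the state, without advancing time (a new reading comes with each control period).
- robot.grab_frame(name): name is "scene" or "top" or "wrist"; returns a dict with "color" (480x640x3 uint8, red, green, blue), "K" (3x3 intrinsics, pixels), "dist_coeffs" ([k1, k2, p1, p2, k3] as OpenCV has them; the pictures are not rectified), "pose" (4x4, takes a point from camera to world coordinates). Camera axes: x right, y up, looking along -z (the intrinsics and any distortion apply to the point x, -y, -z); pixel columns grow to the right and rows downward; lengths in mm; the calibration is good to about 2 mm. A picture is of the moment at which its call begins. There is no depth.
- robot.job_done(): hands the job in, once; it reports no verdict.
Trained networks look in the newest picture that a camera, given by its name, has taken for a name from the list of things; names that differ only in an ending like _2 or _b are one class to them, and where a whole thing is asked for, a point or a joint stands for the part that bears it (a point fixed in the world has none). Each returns a list of dicts, best first, with "conf" (0 to 1); they miss things now and then, are a little off and sometimes report something else, mostly with a low value. They report only what shows in the picture. A call takes as long as a camera call. They do not tell look-alikes from the thing itself.
- robot.recognise(camera, label): "xyz" ([x, y, z] in mm, in the coordinates of the camera as it stood for that picture, good to about 4 mm: the middle of the surface that is visible of it).
- robot.pinpoint(camera, label): "xyz" ([x, y, z] in mm, in the coordinates of the camera as it stood for that picture, good to about 4 mm: a listed point, or the origin of a listed thing).
The state is a dict: "time": time; "joint_positions": joint angles; "qvel": joint speeds; "joint_efforts": joint torques, N m; "ee_pos": TCP position; "tool_rot": TCP orientation; "force": force on the tool from outside, world axes, zero at the start; "ft_torque": the same for the moment, N m; "width": opening from 0.0 (shut) to 1.0 (fully open).
Only numpy, scipy, OpenCV 4.12 (cv2) and the standard library are available. Lean on these libraries where they do the work, as an engineer would, in place of code of your own. Each camera call takes 0.05 s, during which the arm holds its last target. There are 200 camera calls.

### The job

The bronze bush in the green ratchet clamp is finished. Let the clamp off: press the red thumb button of the pawl straight down until the pawl comes off the ratchet wheel, and keep it held off until the ram has run all the way back. Feel your way: the button's height is never quite the same, it comes up on a hard stop just after the pawl is clear, and it must never be pushed with more than 15 N. Then lift the bush out and set it down gently (no dropping), flange down, on a free place in the parts tray, without shifting the small bush that is in there already.

Things in the scene. Friction and masses are not known exactly. Their poses are not given: they have to be found in the camera images.
- pawl_pivot (a point): Pawl pivot (axis along clamp x), mid-thickness. The red thumb button, a 25 mm disc on a stud, is 46 mm from it along clamp +y; its top lies between 7 mm below and 6 mm above the pivot's height (lock nut). Free air round it. Down: tooth friction holds until 9 to 13 N, drags until the nose is clear after about 9 mm, then the push drops to the 7 to 8 N spring; hard stop about 0.5 mm further.
- ram (a joint): Travel of the clamp's ram, m: about 0 as clamped, grows as it backs off from the bush (clamp +y), 0.016 fully back. Geared to the ratchet wheel. Its spring drives it back slowly through thick grease, 2 to 3 s with the pawl held off; if the pawl drops early, it catches the next tooth and the ram stops. It then stays back by itself.
- clamp: Clamp, screwed down on a packing board: green bed 100 (x) x 206 mm (y), housing 90 mm high. Origin on the board, 4 to 14 mm above the bench; x away from the robot, y left, z up. The bush stands at y = -60 mm on a seat 46 mm high, 34 mm wide in x, between a V jaw (-y side, 48 mm wide in x, 66 mm high) and the ram face (+y side, 28 mm wide, 76 mm high). Free for fingers on both sides along x.
- bush_mid (a point): Middle of the bronze bush, half-way up. It is 30 mm high, 140 g: flange 45 mm across and 8 mm high at the bottom, body 36 mm across above it, bore through it. z is its axis. Clamped at the start, upright on its flange.
- tray: Pressed tin parts tray, fixed, 150 mm (x) by 240 mm (y) outside, rim 24 mm high, walls 2 mm, inner floor 2 mm above the bench. Origin under its middle. The half towards its +y end is empty.
- small_bush_mid (a point): Middle of a small bronze-coloured flanged bush that stands in the tray's -y half, 35 mm across, 24 mm high. Leave it alone.
Not all that is in view belongs to the job. What is shaped like the part that bears bush_mid but blue or orange is not meant.

How it is judged (in metres and radians):
On the way:
1. the pawl was held off and the ram has run all the way back, the bush still standing in its seat (value of joint ram above 0.0145 m and distance of bush_mid from where it was at the start of the episode below 0.012 m), for 0.2 s.
At the end, for the whole second after the job is handed in: the bush stands at rest on the tray's floor, flange down and upright within about 6 degrees, inside the rim, and the clamp's ram is still fully back (over 14.5 mm) (x of bush_mid in the frame of tray between -0.056 and 0.056 m and y of bush_mid in the frame of tray between -0.101 and 0.101 m and height (world z) of bush_mid between 0.012 and 0.021 m and angle between bush_mid's own z axis and vertical below 0.1 rad and linear speed of bush below 0.02 m/s and value of joint ram above 0.0145 m); the robot touches nothing.
It fails at once if the pawl is pushed with more than 15 N (contact force between pawl and the fingers above 15 N).
It fails at once if the bush is dragged out of its seat before the ram is back (distance of bush_mid from where it was at the start of the episode above 0.012 m and value of joint ram below 0.0135 m).
It fails at once if the bush is dropped into the tray (height (world z) of bush_mid below 0.04 m and linear speed of bush above 0.5 m/s).
It fails at once if the small bush that was already in the tray is shifted by over 20 mm (distance of small_bush_mid from where it was at the start of the episode above 0.02 m).
It also fails if it takes over 58 s, if anything falls off the work surface, if the arm or the gripper's body presses on something with over 40 N, if the wrist force passes 120 N, or if a joint passes its speed limit or range.

## Working session

There is one attempt and no reset: what is moved stays moved. The work goes in short steps, Python scripts to look and compute and a tool call to move; the robot and the scene stay as the last step left them, time stands still between calls to the robot, and variables do not carry over. Pictures are saved under pics/ and viewed, about 8 in all and at most 12, crops included, and the job is handed in when it is done.

Besides the shell and the picture viewer there is one more tool, called after "Request:" as name(argument=value, ...), one argument or row to a line, values as JSON. arm_command: Moves the arm, as the interface text tells. Its arguments: {"type":"object","properties":{"deltas":{"type":"array"},"newtons":{"type":"number"}},"required":["deltas"]}

```bash
mkdir -p pics; cat > h.py <<'E'
from workcell import robot
import numpy as np, cv2
def world(f,p):
    P=f["pose"]; return P[:3,:3]@np.array(p)+P[:3,3]
def pix(f,w):
    P=np.array(f["pose"]); c=P[:3,:3].T@(np.array(w,float)-P[:3,3]); c=c*[1,-1,-1]
    return cv2.projectPoints(c.reshape(1,1,3),np.zeros(3),np.zeros(3),np.array(f["K"]),np.array(f["dist_coeffs"]))[0].ravel()
def ray(f,uv,z):
    n=cv2.undistortPoints(np.array([[uv]],float),np.array(f["K"]),np.array(f["dist_coeffs"])).ravel()
    P=np.array(f["pose"]); d=P[:3,:3]@np.array([n[0],-n[1],-1]); o=P[:3,3]
    return o+d*(z-o[2])/d[2]
def look(cams,labels):
    F={}
    for c in cams:
        f=F[c]=robot.grab_frame(c); f["pose"]=np.array(f["pose"])
        for l in labels:
            for fn in ("pinpoint","recognise"):
                for d in getattr(robot,fn)(c,l)[:4]:
                    w=world(f,d["xyz"]); print(c,l,fn,round(d["conf"],2),w.round(1),pix(f,w).round(0))
    return F
def save(name,im,): cv2.imwrite("pics/"+name,im[:,:,::-1])
E
python3 - <<'E'
from h import *
F=look(["scene","top"],["pawl_pivot","clamp","bush_mid","tray","small_bush_mid"])
for c in F: save(c+"0.png",F[c]["color"]); print(c,F[c]["pose"][:3].round(2).tolist())
s=robot.state();print(s["time"],s["force"],s["tool_rot"],s["width"])
E
```

```text
scene pawl_pivot pinpoint 0.58 [523.3 337.   64.2] [304. 272.]
scene pawl_pivot recognise 0.62 [519.  364.2  69.8] [297. 278.]
scene clamp pinpoint 0.86 [566.7 270.3   9.6] [310. 261.]
scene clamp recognise 0.87 [538.9 302.1  51.7] [309. 263.]
scene clamp recognise 0.43 [391.  294.6   3.1] [355. 308.]
scene bush_mid pinpoint 0.78 [516.9 585.7  16.2] [226. 348.]
scene bush_mid pinpoint 0.75 [531.6 497.3  15.4] [252. 321.]
scene bush_mid pinpoint 0.74 [795.5 -87.5  12.7] [340. 157.]
scene bush_mid pinpoint 0.54 [565.3 209.8  66.6] [328. 234.]
scene bush_mid recognise 0.88 [526.6 500.1  18.7] [252. 322.]
scene bush_mid recognise 0.8 [557.3 215.   76.2] [329. 234.]
scene bush_mid recognise 0.57 [788.7 -84.2  19.6] [341. 157.]
scene bush_mid recognise 0.55 [510.2 584.7  20.3] [228. 349.]
scene tray pinpoint 0.89 [390.4 283.8   0. ] [358. 307.]
scene tray recognise 0.79 [388.3 291.    3. ] [357. 308.]
scene small_bush_mid pinpoint 0.5 [423.5 199.7   9.6] [371. 277.]
scene small_bush_mid pinpoint 0.28 [392.9 281.    1.2] [358. 305.]
scene small_bush_mid recognise 0.45 [421.6 208.   15.1] [3
[... 659 characters left out ...]

top bush_mid recognise 0.65 [516.1 586.7  27. ] [204. 256.]
top tray pinpoint 0.86 [389.6 286.5   2.9] [312. 306.]
top tray recognise 0.84 [388.6 288.5   1.2] [312. 307.]
top small_bush_mid pinpoint 0.5 [426.2 209.7  13. ] [341. 293.]
top small_bush_mid recognise 0.51 [423.  206.2  24.6] [342. 294.]
scene [[-0.71, 0.53, -0.46, -30.46], [-0.7, -0.52, 0.48, 874.7], [0.01, 0.67, 0.74, 1035.84]]
top [[0.02, 0.98, -0.18, 293.84], [-1.0, 0.02, -0.0, 257.58], [0.0, 0.18, 0.98, 1631.22]]
1.1 [-0.57485286  0.07184796  0.1633389 ] [[ 3.55844476e-01 -9.34545188e-01  2.43687465e-05]
 [-9.34545184e-01 -3.55844477e-01 -8.96802783e-05]
 [ 9.24817564e-05  9.13853694e-06 -9.99999996e-01]] 1.0013584610389745
```

```bash
python3 - <<'E'
import cv2,numpy as np
a=cv2.imread("pics/scene0.png")[190:370,200:440]; b=cv2.imread("pics/top0.png")[190:350,180:420]
a=cv2.resize(a,None,fx=2.5,fy=1.667*1.0,interpolation=2) if 0 else cv2.resize(a,None,fx=1.66,fy=1.66,interpolation=2)
b=cv2.resize(b,None,fx=1.66,fy=1.66,interpolation=2)
h=max(a.shape[0],b.shape[0]); pad=lambda i:cv2.copyMakeBorder(i,0,h-i.shape[0],0,0,0)
o=np.vstack([np.hstack([pad(a),pad(b)])]); cv2.imwrite("pics/c0.png",o); print(o.shape)
E
```

```text
(299, 796, 3)
```

View pics/scene0.png

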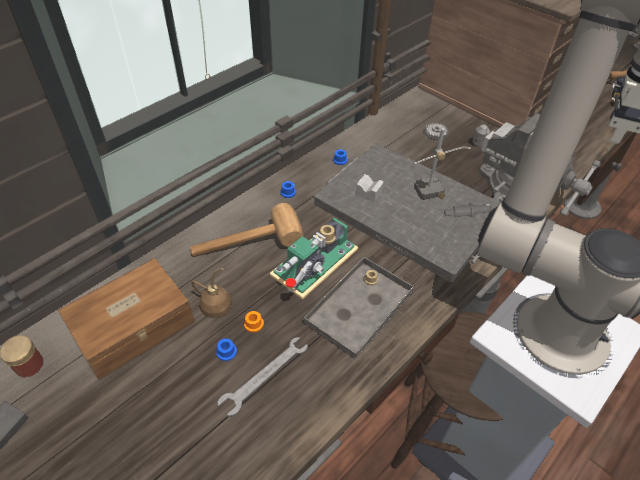

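View pics/c0.png

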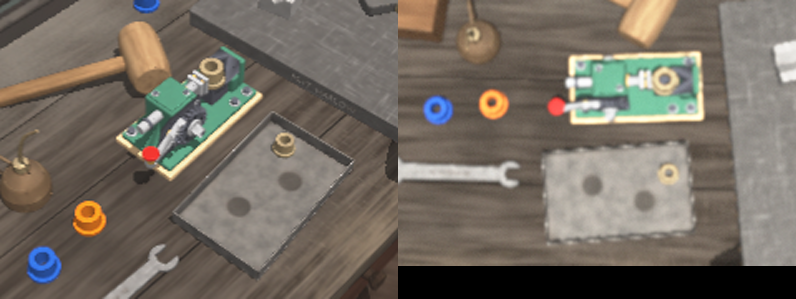

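Candidates in the scene view are the bronze bush in the clamp (328,234), blue bushes (226,349), (288,188) and (340,157), an orange one (253,321), and the small bronze bush in the tray (371,277). I choose the one in the clamp. The red button is at (290,283). Next I move over it for a close wrist view.

Request:
arm_command(
  deltas=[
    [0, 0, 0.1, 45, 22, 11, 1],
    [0, 0, 0.1, 45, 22, 11, 1],
    [0, 0, 0.1, 45, 22, 11, 1],
    [0, 0, 0.1, 45, 22, 11, 1],
    [0, 0, 0.1, 45, 22, 11, 1],
    [0, 0, 0.1, 45, 22, 11, 1],
    [0, 0, 0.1, 45, 22, 11, 1],
    [0, 0, 0.1, 0, 48, 0, 1],
    [0, 0, 0.1, 0, 48, 0, 1],
    [0, 0, 0.1, 0, 48, 0, 1],
    [0, 0, 0.1, 0, 48, 0, 1],
    [0, 0, 0.1, 0, 48, 0, 1],
    [0, 0, 0, 0, 48, 0, 1],
    [0, 0, 0, 0, 48, 0, 1],
    [0, 0, 0, 0, 48, 0, 1],
    [0, 0, 0, 0, 48, 0, 1],
    [0, 0, 0, 0, 48, 0, 1],
    [0, 0, 0, 0, 48, 0, 1],
    [0, 0, 0, 0, 48, 0, 1],
    [0, 0, 0, 0, 48, 0, 1],
  ],
)

```text
time: 3.1
ee_pos: [493.6, 285.5, 301.9]
tool_rot: [[1.0, -0.007, 0.0], [-0.007, -1.0, -0.0], [0.0, -0.0, -1.0]]
force: [0.7, -0.1, 1.1]
width: 0.999
```

```bash
python3 - <<'E'
from h import *
F=look(["wrist"],["pawl_pivot","clamp","bush_mid","tray"])
f=F["wrist"];save("w0.png",f["color"]);print(f["pose"].round(3).tolist(),f["K"])
s=robot.state();print(s["time"],s["force"],s["ee_pos"],np.round(s["tool_rot"],3),s["width"])
np.save("w0.npy",f,allow_pickle=True)
E
```

```text
wrist pawl_pivot pinpoint 0.8 [518.9 342.7  66.9] [348. 142.]
wrist pawl_pivot recognise 0.7 [518.1 375.4  71.4] [347. 107.]
wrist clamp pinpoint 0.82 [565.4 273.8   9.4] [384. 201.]
wrist clamp recognise 0.94 [553.1 294.   62.5] [381. 190.]
wrist bush_mid pinpoint 0.61 [564.2 217.5  74.1] [391. 265.]
wrist bush_mid recognise 0.8 [524.7 478.8   8.9] [350.  11.]
wrist bush_mid recognise 0.64 [564.  218.4  85.3] [393. 268.]
wrist tray pinpoint 0.87 [388.1 283.8   2.7] [233. 193.]
wrist tray recognise 0.7 [387.1 298.7   0.7] [231. 180.]
[[1.0, 0.007, 0.001, 493.696], [-0.007, 0.969, 0.247, 352.092], [0.0, -0.247, 0.969, 460.095], [0.0, 0.0, 0.0, 1.0]] [[393.69294155   0.         322.12480521]
 [  0.         393.69294155 232.14319868]
 [  0.           0.           1.        ]]
3.55 [0.05035242 0.62152219 0.11966732] [494.30986496 282.20614005 302.08934226] [[ 1.    -0.009  0.   ]
 [-0.009 -1.    -0.   ]
 [ 0.     0.    -1.   ]] 0.9969171324001425
```

View pics/w0.png

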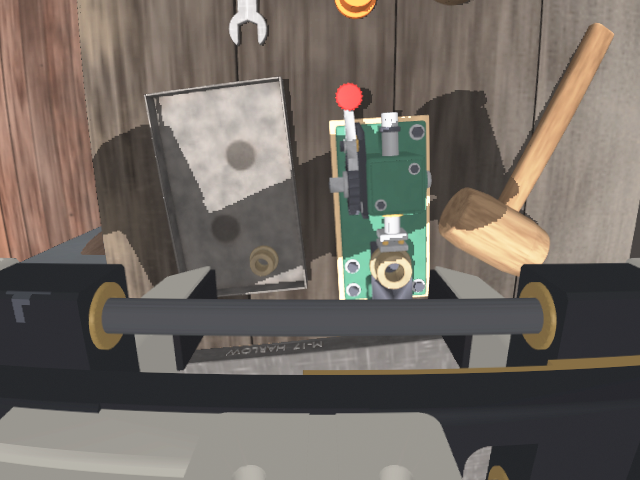

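The wrist view shows the clamp from (331,120) to (430,297), the red button at (348,97), the bush bore at (394,272) and the tray to its left. The tray's free half is at the top.

```bash
python3 - <<'E'
from h import *
w=np.load("w0.npy",allow_pickle=True).item()
S=robot.grab_frame("scene");T=robot.grab_frame("top")
A=[];B=[]
for n,f in (("w",w),("s",S),("t",T)):
    f["pose"]=np.array(f["pose"]);c=f["color"].astype(int)
    m=((c[...,0]>130)&(c[...,1]<70)&(c[...,2]<70)).astype(np.uint8)
    k,l,st,ce=cv2.connectedComponentsWithStats(m)
    for i in range(1,k):
        if st[i,4]>12: print(n,st[i],ce[i].round(1),ray(f,ce[i],70).round(1))
    i=1+np.argmax(st[1:,4]); o=f["pose"][:3,3]; d=ray(f,ce[i],0)-o; d/=np.linalg.norm(d)
    Q=np.eye(3)-np.outer(d,d); A.append(Q);B.append(Q@o)
for s in ([0,1],[0,2],[1,2],[0,1,2]):
    print(s,np.linalg.solve(sum(A[i] for i in s),sum(B[i] for i in s)).round(1))
for p in [(331,120),(428,117),(430,297),(343,299)]: print(p,ray(w,p,9).round(1))
for p in [(148,95),(280,79),(306,289)]: print(p,ray(w,p,24).round(1))
print(ray(w,(394,272),86),ray(w,(263,262),26))
im=w["color"]
a=cv2.resize(im[70:310,310:440],None,fx=2.4,fy=2.4,interpolation=cv2.INTER_CUBIC)
b=cv2.resize(S["color"][215:305,260:360],None,fx=4.4,fy=4.4,interpolation=cv2.INTER_CUBIC)
h=a.shape[0]; b=cv2.copyMakeBorder(b,0,h-b.shape[0],0,0,0); save("c1.png",np.hstack([a,b]))
E
```

```text
s [286 278  10   9  64] [290.3 282.3] [519.1 384.3  70. ]
[0, 1] [527.8 383.5  62.7]
[0, 2] [528.  383.1 103.6]
[1, 2] [529.4 382.9  61.6]
[0, 1, 2] [530.  384.3  62.6]
(331, 120) [503.8 365.3   9. ]
(428, 117) [612.  368.7   9. ]
(430, 297) [626.9 152.6   9. ]
(343, 299) [518.3 151.2   9. ]
(148, 95) [306.2 394.8  24. ]
(280, 79) [449.8 407.7  24. ]
(306, 289) [473.4 171.1  24. ]
[565.49316841 214.52260422  86.        ] [424.01409069 205.92638542  26.        ]
```

View pics/c1.png

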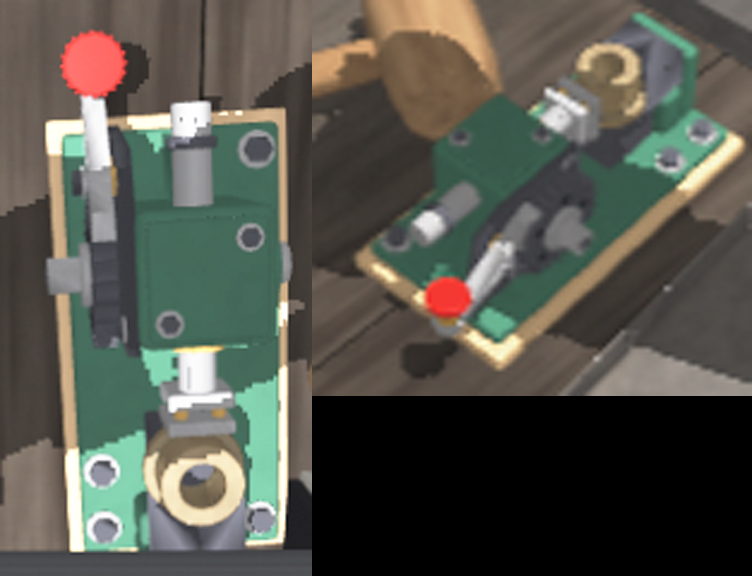

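```bash
python3 - <<'E'
from h import *
w=np.load("w0.npy",allow_pickle=True).item()
S=robot.grab_frame("scene");T=robot.grab_frame("top")
A=[];B=[]
for n,f,g in (("w",w,(348,97)),("s",S,(290,282)),("t",T,(275,253))):
    f["pose"]=np.array(f["pose"]);h=cv2.cvtColor(f["color"],cv2.COLOR_RGB2HSV).astype(int)
    m=(((h[...,0]<6)|(h[...,0]>174))&(h[...,1]>150)&(h[...,2]>110)).astype(np.uint8)
    k,l,st,ce=cv2.connectedComponentsWithStats(m)
    i=min(range(1,k),key=lambda i:np.hypot(*(ce[i]-g))); print(n,st[i],ce[i].round(1),ray(f,ce[i],66).round(1))
    o=f["pose"][:3,3]; d=ray(f,ce[i],0)-o; d/=np.linalg.norm(d)
    Q=np.eye(3)-np.outer(d,d); A.append(Q);B.append(Q@o)
for s in ([0,1],[0,2],[1,2],[0,1,2]):
    print(s,np.linalg.solve(sum(A[i] for i in s),sum(B[i] for i in s)).round(1))
print(robot.state()["time"])
E
```

```text
w [335  83  28  28 379] [351.2  96.2] [521.9 385.9  66. ]
s [286 278  10   9  75] [290.3 282.1] [521.8 381.9  66. ]
t [270 248  10  12  85] [274.6 253.7] [522.1 389.3  66. ]
[0, 1] [520.6 384.7  70. ]
[0, 2] [521.8 387.5  67.2]
[1, 2] [519.  387.3  74.4]
[0, 1, 2] [520.4 386.3  72.1]
3.75
```

Request:
arm_command(
  deltas=[
    [0, 0, 0.026, 8.5, 35, -35, 0],
    [0, 0, 0.026, 8.5, 35, -35, 0],
    [0, 0, 0.025, 8.5, 34, -40, 0],
    [0, 0, 0, 0, 0, -40, 0],
    [0, 0, 0, 0, 0, -30, 0],
    [0, 0, 0, 0, 0, -20, 0],
    [0, 0, 0, 0, 0, 0, 0],
    [0, 0, 0, 0, 0, 0, 0],
    [0, 0, 0, 0, 0, 0, 0],
    [0, 0, 0, 0, 0, 0, 0],
  ],
  newtons=20,
)

```text
time: 4.75
ee_pos: [519.7, 385.5, 106.3]
tool_rot: [[0.998, 0.07, 0.003], [0.07, -0.998, 0.002], [0.003, -0.001, -1.0]]
force: [-0.0, 0.4, 0.5]
width: 0.18
```

```bash
python3 - <<'E'
from h import *
f=robot.grab_frame("wrist");S=robot.grab_frame("scene")
s=robot.state();print(s["time"],s["force"],s["ee_pos"],np.round(s["tool_rot"],3),s["width"])
a=cv2.resize(f["color"],None,fx=.6,fy=.6)
b=cv2.resize(S["color"][215:305,260:340],None,fx=3.2,fy=3.2,interpolation=cv2.INTER_CUBIC)
save("c2.png",np.hstack([a,b]))if a.shape[0]==b.shape[0] else print(a.shape,b.shape)
E
```

```text
4.85 [-0.13025745 -0.50733211 -0.80773761] [519.3645963  385.36219763 105.80893598] [[ 0.998  0.07   0.002]
 [ 0.07  -0.998  0.001]
 [ 0.002 -0.001 -1.   ]] 0.0930745659835318
```

View pics/c2.png

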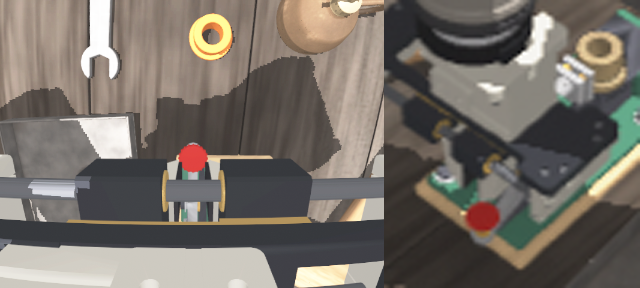

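The wrist view shows the shut fingers at about (322,320) and the button at (322,263) in full-frame pixels. I check this by projection.

```bash
python3 - <<'E'
from h import *
f=robot.grab_frame("wrist");f["pose"]=np.array(f["pose"])
s=robot.state();e=np.array(s["ee_pos"]);print(s["time"],e,s["force"],s["width"])
for d in ([0,0,0],[0,9.5,0],[0,-9.5,0],[0,0,-10],[0,0,-36]): print(d,pix(f,e+d).round(0))
h=cv2.cvtColor(f["color"],cv2.COLOR_RGB2HSV).astype(int)
m=(((h[...,0]<6)|(h[...,0]>174))&(h[...,1]>150)&(h[...,2]>80)).astype(np.uint8)
k,l,st,ce=cv2.connectedComponentsWithStats(m);i=1+np.argmax(st[1:,4]);print(st[i],ce[i])
for z in (62,66,70,74): print(z,ray(f,(322,st[i][1]),z).round(1),ray(f,(322,st[i][1]+13),z).round(1),ray(f,(st[i][0],st[i][1]+20),z).round(1),ray(f,(st[i][0]+st[i][2],st[i][1]+20),z).round(1))
save("w2.png",cv2.resize(f["color"][200:400,200:440],None,fx=2.5,fy=2.5))
E
```

```text
4.9 [519.2170287  385.31432335 105.52295605] [ 0.68877881  0.05628668 -0.68547571] 0.04658098567095822
[0, 0, 0] [322. 291.]
[0, 9.5, 0] [324. 270.]
[0, -9.5, 0] [321. 311.]
[0, 0, -10] [322. 282.]
[0, 0, -36] [322. 264.]
[ 298  240   49   48 1417] [322.22724065 261.11362032]
62 [518.3 396.1  62. ] [518.8 388.9  62. ] [506.2 384.   62. ] [532.6 385.9  62. ]
66 [518.3 397.2  66. ] [518.8 390.1  66. ] [506.4 385.4  66. ] [532.2 387.2  66. ]
70 [518.2 398.3  70. ] [518.7 391.4  70. ] [506.5 386.7  70. ] [531.9 388.5  70. ]
74 [518.1 399.4  74. ] [518.6 392.6  74. ] [506.7 388.   74. ] [531.5 389.8  74. ]
```

View pics/w2.png

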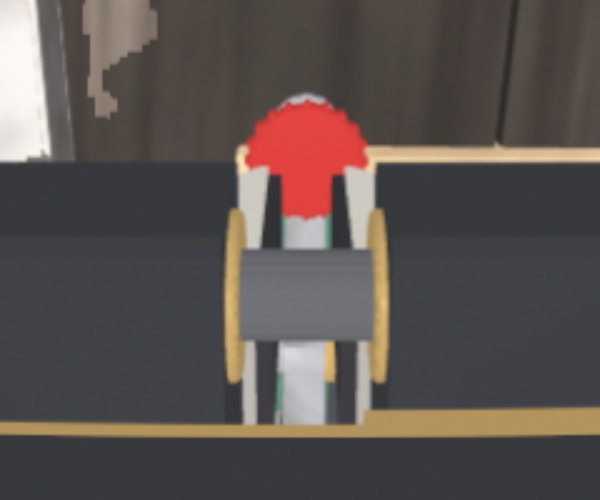

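The crop shows the button centred under the half-shut fingers, with its disc about 25 mm across at z≈72 and its centre near (519,386).

Request:
arm_command(
  deltas=[
    [0, 0, 0, 0, 0, -5, 0],
    [0, 0, 0, 0, 0, -5, 0],
    [0, 0, 0, 0, 0, -5, 0],
    [0, 0, 0, 0, 0, -3, 0],
    [0, 0, 0, 0, 0, 0, 0],
    [0, 0, 0, 0, 0, 0, 0],
    [0, 0, 0, 0, 0, 0, 0],
    [0, 0, 0, 0, 0, 0, 0],
  ],
)

```text
time: 5.7
ee_pos: [519.0, 385.2, 86.8]
tool_rot: [[0.998, 0.07, 0.001], [0.07, -0.998, 0.0], [0.001, -0.0, -1.0]]
force: [-0.6, 0.1, 0.3]
width: 0.003
```

Request:
arm_command(
  deltas=[
    [0, 0, 0, 0, 0, 0, 0],
    [0, 0, 0, 0, 0, 0, 0],
    [0, 0, 0, 0, 0, 0, 0],
  ],
)

```text
time: 6.0
ee_pos: [518.9, 385.2, 86.6]
tool_rot: [[0.998, 0.07, 0.0], [0.07, -0.998, 0.0], [0.0, -0.0, -1.0]]
force: [0.4, 0.1, -0.8]
width: 0.003
```

Request:
arm_command(
  deltas=[
    [0, 0, 0, 0, 0, -1.5, 0],
    [0, 0, 0, 0, 0, -1.5, 0],
    [0, 0, 0, 0, 0, -1, 0],
    [0, 0, 0, 0, 0, 0, 0],
    [0, 0, 0, 0, 0, 0, 0],
  ],
)

```text
time: 6.5
ee_pos: [518.8, 385.1, 82.4]
tool_rot: [[0.998, 0.07, -0.0], [0.07, -0.998, -0.0], [-0.0, 0.0, -1.0]]
force: [0.6, -0.4, -0.1]
width: 0.006
```

Request:
arm_command(
  deltas=[
    [0, 0, 0, 0, 0, -1, 0],
    [0, 0, 0, 0, 0, -1, 0],
    [0, 0, 0, 0, 0, -1, 0],
    [0, 0, 0, 0, 0, 0, 0],
  ],
)

```text
time: 6.9
ee_pos: [518.8, 385.1, 79.3]
tool_rot: [[0.998, 0.07, -0.0], [0.07, -0.998, -0.0], [-0.0, 0.0, -1.0]]
force: [-0.2, -0.3, 0.4]
width: 0.002
```

Request:
arm_command(
  deltas=[
    [0, 0, 0, 0, 0, -1, 0],
    [0, 0, 0, 0, 0, -1, 0],
    [0, 0, 0, 0, 0, 0, 0],
  ],
)

```text
time: 7.2
ee_pos: [518.8, 385.1, 77.4]
tool_rot: [[0.998, 0.07, -0.0], [0.07, -0.998, -0.0], [-0.0, 0.0, -1.0]]
force: [0.1, -0.9, -0.1]
width: 0.007
```

Request:
arm_command(
  deltas=[
    [0, 0, 0, 0, 0, -0.5, 0],
    [0, 0, 0, 0, 0, -0.5, 0],
    [0, 0, 0, 0, 0, -0.5, 0],
    [0, 0, 0, 0, 0, 0, 0],
  ],
)

```text
time: 7.6
ee_pos: [518.8, 385.1, 75.9]
tool_rot: [[0.998, 0.07, -0.0], [0.07, -0.998, -0.0], [-0.0, 0.0, -1.0]]
force: [-0.0, -0.3, 0.1]
width: 0.005
```

Request:
arm_command(
  deltas=[
    [0, 0, 0, 0, 0, -0.5, 0],
    [0, 0, 0, 0, 0, -0.5, 0],
    [0, 0, 0, 0, 0, -0.5, 0],
    [0, 0, 0, 0, 0, 0, 0],
  ],
)

```text
time: 8.0
ee_pos: [518.8, 385.1, 74.4]
tool_rot: [[0.998, 0.07, -0.0], [0.07, -0.998, -0.0], [-0.0, 0.0, -1.0]]
force: [-0.2, -0.7, -0.4]
width: 0.003
```

Request:
arm_command(
  deltas=[
    [0, 0, 0, 0, 0, -0.5, 0],
    [0, 0, 0, 0, 0, -0.5, 0],
    [0, 0, 0, 0, 0, -0.5, 0],
    [0, 0, 0, 0, 0, 0, 0],
  ],
)

```text
time: 8.4
ee_pos: [518.8, 385.1, 72.9]
tool_rot: [[0.998, 0.07, -0.0], [0.07, -0.998, -0.0], [-0.0, 0.0, -1.0]]
force: [-0.3, 0.8, -0.3]
width: 0.006
```

Request:
arm_command(
  deltas=[
    [0, 0, 0, 0, 0, -0.5, 0],
    [0, 0, 0, 0, 0, -0.5, 0],
    [0, 0, 0, 0, 0, 0, 0],
  ],
)

```text
time: 8.7
ee_pos: [518.9, 385.2, 72.3]
tool_rot: [[0.998, 0.07, 0.0], [0.07, -0.998, 0.0], [0.0, -0.0, -1.0]]
force: [-0.6, 0.3, 2.3]
width: 0.002
```

Request:
arm_command(
  deltas=[
    [0, 0, 0, 0, 0, -0.5, 0],
    [0, 0, 0, 0, 0, -0.5, 0],
    [0, 0, 0, 0, 0, 0, 0],
  ],
)

```text
time: 9.0
ee_pos: [519.0, 385.3, 71.8]
tool_rot: [[0.998, 0.07, 0.001], [0.07, -0.998, 0.0], [0.001, -0.0, -1.0]]
force: [-2.3, -1.7, 6.6]
width: 0.006
```

Request:
arm_command(
  deltas=[
    [0, 0, 0, 0, 0, -0.5, 0],
    [0, 0, 0, 0, 0, -0.5, 0],
    [0, 0, 0, 0, 0, 0, 0],
  ],
)

```text
time: 9.3
ee_pos: [518.9, 385.3, 71.3]
tool_rot: [[0.998, 0.07, 0.001], [0.07, -0.998, 0.0], [0.001, -0.0, -1.0]]
force: [-3.6, -1.7, 8.0]
width: 0.004
```

Request:
arm_command(
  deltas=[
    [0, 0, 0, 0, 0, -0.5, 0],
    [0, 0, 0, 0, 0, -0.5, 0],
    [0, 0, 0, 0, 0, 0, 0],
  ],
)

```text
time: 9.6
ee_pos: [519.0, 385.4, 70.6]
tool_rot: [[0.998, 0.07, 0.001], [0.07, -0.998, 0.001], [0.001, -0.001, -1.0]]
force: [-3.9, -1.8, 11.5]
width: 0.003
```

Request:
arm_command(
  deltas=[
    [0, 0, 0, -0.4, -0.2, 0, 0],
    [0, 0, 0, 0, 0, -0.3, 0],
    [0, 0, 0, 0, 0, 0, 0],
  ],
)

```text
time: 9.9
ee_pos: [518.9, 385.3, 70.5]
tool_rot: [[0.998, 0.07, 0.002], [0.07, -0.998, 0.001], [0.002, -0.001, -1.0]]
force: [-2.0, -1.2, 12.0]
width: 0.007
```

Request:
arm_command(
  deltas=[
    [0, 0, 0, 0, 0, -0.3, 0],
    [0, 0, 0, 0, 0, 0, 0],
  ],
)

```text
time: 10.1
ee_pos: [519.0, 385.4, 70.3]
tool_rot: [[0.998, 0.07, 0.002], [0.07, -0.998, 0.001], [0.002, -0.001, -1.0]]
force: [-2.9, -0.5, 12.0]
width: 0.005
```

Request:
arm_command(
  deltas=[
    [0, 0, 0, -0.2, 0, -0.3, 0],
    [0, 0, 0, 0, 0, 0, 0],
  ],
)

```text
time: 10.3
ee_pos: [518.9, 385.4, 70.1]
tool_rot: [[0.998, 0.07, 0.003], [0.07, -0.998, 0.001], [0.003, -0.001, -1.0]]
force: [-1.8, -0.7, 11.6]
width: 0.003
```

Request:
arm_command(
  deltas=[
    [0, 0, 0, -0.1, 0, -0.2, 0],
    [0, 0, 0, 0, 0, 0, 0],
  ],
)

```text
time: 10.5
ee_pos: [519.0, 385.4, 70.0]
tool_rot: [[0.998, 0.07, 0.003], [0.07, -0.998, 0.001], [0.003, -0.001, -1.0]]
force: [-2.8, -1.7, 12.1]
width: 0.01
```

Request:
arm_command(
  deltas=[
    [0, 0, 0, -0.1, 0, -0.4, 0],
    [0, 0, 0, 0, 0, -0.4, 0],
    [0, 0, 0, 0, 0, 0, 0],
  ],
)

```text
time: 10.8
ee_pos: [519.0, 385.4, 69.3]
tool_rot: [[0.998, 0.07, 0.003], [0.07, -0.998, 0.001], [0.003, -0.001, -1.0]]
force: [-3.2, -2.3, 12.3]
width: 0.006
```

Request:
arm_command(
  deltas=[
    [0, 0, 0, -0.1, 0, -0.4, 0],
    [0, 0, 0, 0, 0, -0.4, 0],
    [0, 0, 0, 0, 0, 0, 0],
  ],
)

```text
time: 11.1
ee_pos: [518.9, 385.4, 68.5]
tool_rot: [[0.998, 0.07, 0.003], [0.07, -0.998, 0.002], [0.003, -0.001, -1.0]]
force: [-1.7, -0.8, 12.2]
width: 0.007
```

Request:
arm_command(
  deltas=[
    [0, 0, 0, -0.1, 0, -0.5, 0],
    [0, 0, 0, 0, 0, -0.5, 0],
    [0, 0, 0, 0, 0, -0.5, 0],
    [0, 0, 0, 0, 0, 0, 0],
  ],
)

```text
time: 11.5
ee_pos: [519.0, 385.6, 67.1]
tool_rot: [[0.998, 0.07, 0.004], [0.07, -0.998, 0.002], [0.004, -0.002, -1.0]]
force: [-1.6, 0.1, 12.0]
width: 0.008
```

Request:
arm_command(
  deltas=[
    [0, 0, 0, -0.1, 0, -0.5, 0],
    [0, 0, 0, 0, 0, -0.5, 0],
    [0, 0, 0, 0, 0, -0.5, 0],
    [0, 0, 0, 0, 0, 0, 0],
  ],
)

```text
time: 11.9
ee_pos: [519.0, 385.6, 65.5]
tool_rot: [[0.998, 0.07, 0.004], [0.07, -0.998, 0.002], [0.004, -0.002, -1.0]]
force: [-0.9, -0.3, 9.7]
width: 0.004
```

Request:
arm_command(
  deltas=[
    [0, 0, 0, 0, 0, -0.3, 0],
    [0, 0, 0, 0, 0, 0, 0],
  ],
)

```text
time: 12.1
ee_pos: [518.9, 385.4, 64.6]
tool_rot: [[0.998, 0.07, 0.003], [0.07, -0.998, 0.002], [0.003, -0.001, -1.0]]
force: [-0.3, -0.9, 8.4]
width: 0.005
```

Request:
arm_command(
  deltas=[
    [0, 0, 0, 0, 0, -0.3, 0],
    [0, 0, 0, 0, 0, 0, 0],
  ],
)

```text
time: 12.3
ee_pos: [518.9, 385.4, 64.3]
tool_rot: [[0.998, 0.07, 0.003], [0.07, -0.998, 0.001], [0.003, -0.001, -1.0]]
force: [-0.9, -0.4, 8.7]
width: 0.002
```

Request:
arm_command(
  deltas=[
    [0, 0, 0, 0, 0, -0.2, 0],
    [0, 0, 0, 0, 0, 0, 0],
    [0, 0, 0, 0, 0, 0, 0],
  ],
)

```text
time: 12.6
ee_pos: [518.9, 385.4, 64.1]
tool_rot: [[0.998, 0.07, 0.003], [0.07, -0.998, 0.001], [0.003, -0.001, -1.0]]
force: [-0.9, 0.2, 9.2]
width: 0.002
```

```bash
python3 - <<'E'
from h import *
for i in range(4):
    S=robot.grab_frame("scene"); s=robot.state(); print(s["time"],s["force"].round(1) if hasattr(s["force"],"round") else s["force"],s["ee_pos"][2])
save("s3.png",S["color"])
E
```

```text
12.65 [ 0.1 -0.2  9.4] 64.14092779461184
12.7 [-0.2 -1.3  9.2] 64.14685836624797
12.75 [-0.9 -0.8  9. ] 64.15418674061938
12.8 [-0.2 -0.6  9.3] 64.15189702301461
```

Request:
arm_command(
  deltas=[
    [0, 0, 0, 0, 0, 0, 0],
    [0, 0, 0, 0, 0, 0, 0],
    [0, 0, 0, 0, 0, 0, 0],
    [0, 0, 0, 0, 0, 0, 0],
    [0, 0, 0, 0, 0, 0, 0],
    [0, 0, 0, 0, 0, 0, 0],
    [0, 0, 0, 0, 0, 0, 0],
    [0, 0, 0, 0, 0, 0, 0],
    [0, 0, 0, 0, 0, 0, 0],
    [0, 0, 0, 0, 0, 0, 0],
    [0, 0, 0, 0, 0, 0, 0],
    [0, 0, 0, 0, 0, 0, 0],
    [0, 0, 0, 0, 0, 0, 0],
    [0, 0, 0, 0, 0, 0, 0],
    [0, 0, 0, 0, 0, 0, 0],
    [0, 0, 0, 0, 0, 0, 0],
    [0, 0, 0, 0, 0, 0, 0],
    [0, 0, 0, 0, 0, 0, 0],
    [0, 0, 0, 0, 0, 0, 0],
    [0, 0, 0, 0, 0, 0, 0],
  ],
)

```text
time: 14.8
ee_pos: [518.9, 385.4, 64.1]
tool_rot: [[0.998, 0.07, 0.003], [0.07, -0.998, 0.001], [0.003, -0.001, -1.0]]
force: [-0.9, -0.8, 8.3]
width: 0.004
```

Request:
arm_command(
  deltas=[
    [0, 0, 0, 0, 0, 0, 0],
    [0, 0, 0, 0, 0, 0, 0],
    [0, 0, 0, 0, 0, 0, 0],
    [0, 0, 0, 0, 0, 0, 0],
    [0, 0, 0, 0, 0, 0, 0],
    [0, 0, 0, 0, 0, 0, 0],
    [0, 0, 0, 0, 0, 0, 0],
    [0, 0, 0, 0, 0, 0, 0],
    [0, 0, 0, 0, 0, 0, 0],
    [0, 0, 0, 0, 0, 0, 0],
    [0, 0, 0, 0, 0, 0, 0],
    [0, 0, 0, 0, 0, 0, 0],
    [0, 0, 0, 0, 0, 0, 0],
    [0, 0, 0, 0, 0, 0, 0],
    [0, 0, 0, 0, 0, 0, 0],
  ],
)

```text
time: 16.3
ee_pos: [518.9, 385.4, 64.2]
tool_rot: [[0.998, 0.07, 0.003], [0.07, -0.998, 0.001], [0.003, -0.001, -1.0]]
force: [0.7, -0.4, 9.0]
width: 0.005
```

```bash
python3 - <<'E'
from h import *
S=robot.grab_frame("scene")["color"]; s=robot.state(); print(s["time"],s["force"],s["ee_pos"][2])
o=[cv2.resize(i[210:270,290:360],None,fx=5.5,fy=5.5,interpolation=cv2.INTER_CUBIC) for i in (cv2.imread("pics/scene0.png")[:,:,::-1],S)]
save("c3.png",np.hstack(o))
E
```

```text
16.35 [ 0.23992361 -0.72082227  8.4661124 ] 64.15857876415235
```

View pics/c3.png

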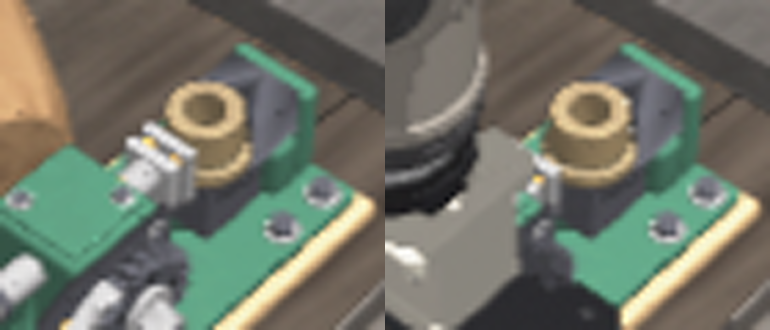

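The ram face has moved left, away from the bush: its right edge was at about (197,170) in the crop and is now at about (560-385=175,180). The bush has not moved. I check how far that is while still holding.

```bash
python3 - <<'E'
from h import *
f=robot.grab_frame("scene");f["pose"]=np.array(f["pose"])
for y in (232,240,248): print(y,((pix(f,[556,y,84])-[290,210])*5.5).round(0))
g=cv2.cvtColor(cv2.imread("pics/scene0.png"),cv2.COLOR_BGR2GRAY); g2=cv2.cvtColor(f["color"],cv2.COLOR_RGB2GRAY)
# track ram face right part
best=[]
for (x0,y0,x1,y1) in ((318,236,327,248),(320,233,327,246),(314,232,327,248)):
    t=g[y0:y1,x0:x1]; r=cv2.matchTemplate(g2[y0-10:y1+14,x0-16:x1+8],t,cv2.TM_CCOEFF_NORMED); _,v,_,p=cv2.minMaxLoc(r); print(v,p[0]-16,p[1]-10)
print(pix(f,[556,248,84])-pix(f,[556,232,84]))
E
```

```text
232 [190. 143.]
240 [177. 152.]
248 [165. 161.]
0.6922043561935425 -4 3
0.6040730476379395 -1 4
0.5821240544319153 -1 4
[-4.50082727  3.36763341]
```

The ram edge shifted by (-4,+3) px, and a full 16 mm would give (-4.5,+3.4), so the ram is fully back. I let the button up slowly, rise, and look at the bush.

Request:
arm_command(
  deltas=[
    [0, 0, 0, 0, 0, 2, 0],
    [0, 0, 0, 0, 0, 2, 0],
    [0, 0, 0, 0, 0, 2, 0],
    [0, 0, 0, 0, 0, 2, 0],
    [0, 0, 0, 0, 0, 3, 0],
    [0, 0, 0, 0, 0, 5, 0],
    [0, 0, 0, 0, 0, 20, 0],
    [0, 0, 0, 0, 0, 30, 0.3],
    [0, 0, 0, 0, 0, 40, 0.7],
    [0, 0, 0, 0, 0, 30, 0.7],
    [0, 0, 0, 8, -40, 0, 0.7],
    [0, 0, 0, 8, -40, 0, 0.7],
    [0, 0, 0, 8, -40, 0, 0.7],
    [0, 0, 0, 8, -40, 0, 0.7],
    [0, 0, 0, 9, -40, 0, 0.7],
    [0, 0, 0, 0, 0, 0, 0.7],
    [0, 0, 0, 0, 0, 0, 0.7],
    [0, 0, 0, 0, 0, 0, 0.7],
  ],
)

```text
time: 18.2
ee_pos: [558.6, 185.8, 198.7]
tool_rot: [[0.998, 0.071, 0.0], [0.071, -0.998, 0.0], [0.0, -0.0, -1.0]]
force: [-0.4, 0.1, 0.5]
width: 0.698
```

```bash
python3 - <<'E'
from h import *
F=look(["wrist"],["bush_mid","ram","clamp"]);f=F["wrist"];np.save("w4.npy",f,allow_pickle=True)
s=robot.state();print(s["time"],s["force"],s["ee_pos"],np.round(s["tool_rot"],4),s["width"])
save("w4.png",cv2.resize(f["color"][60:420,200:480],None,fx=1.66,fy=1.66))
E
```

```text
wrist bush_mid pinpoint 0.83 [566.7 217.9  77.9] [337. 183.]
wrist bush_mid recognise 0.91 [566.3 220.1  87.7] [337. 182.]
wrist bush_mid recognise 0.51 [799.2 149.8   3.7] [565. 261.]Traceback (most recent call last):
  File "<stdin>", line 2, in <module>
  File "h.py", line 18, in look
    for d in getattr(robot,fn)(c,l)[:4]:
             ~~~~~~~~~~~~~~~~~^^^^^
ValueError: it knows: bush_mid, clamp, pawl_pivot, small_bush_mid, tray
```

```bash
python3 - <<'E'
from h import *
F=look(["wrist"],["bush_mid","clamp"]);f=F["wrist"];np.save("w4.npy",f,allow_pickle=True)
s=robot.state();print(s["time"],s["force"],s["ee_pos"],np.round(s["tool_rot"],4),s["width"])
for z in (71,86): print(pix(f,[567,214,z]))
save("w4.png",cv2.resize(f["color"][60:420,200:480],None,fx=1.66,fy=1.66))
E
```

```text
wrist bush_mid pinpoint 0.87 [566.2 217.3  75. ] [336. 184.]
wrist bush_mid pinpoint 0.28 [387.9 285.8  -1.4] [138.  83.]
wrist bush_mid recognise 0.58 [565.8 217.   88. ] [337. 187.]
wrist clamp pinpoint 0.73 [565.8 276.2  14.8] [339. 105.]
wrist clamp recognise 0.92 [561.6 270.6  66. ] [335. 107.]
18.6 [0.25317667 0.43702072 0.22132567] [558.63570848 185.42659011 198.4655568 ] [[ 0.9975  0.0707  0.    ]
 [ 0.0707 -0.9975 -0.    ]
 [ 0.      0.     -1.    ]] 0.6994710470218591
[337.00318243 187.71828619]
[337.79739257 190.69859033]
```

View pics/w4.png

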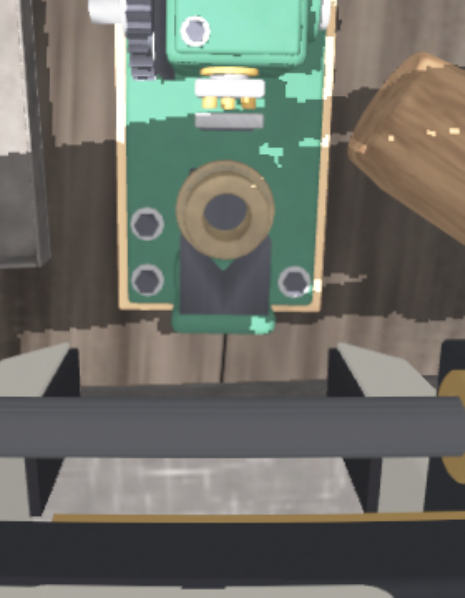

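The crop shows the ram face (228,120) well clear of the bush (225,210), the V jaw arms starting at row ~237, and free space on both sides in x. Bush centre ≈ (566,217). I grip 4 mm towards the ram to stay clear of the V jaw.

Request:
arm_command(
  deltas=[
    [0, 0, 0, 3.7, 17.5, -20, 0.7],
    [0, 0, 0, 3.7, 18, -20, 0.7],
    [0, 0, 0, 0, 0, -25, 0.7],
    [0, 0, 0, 0, 0, -20, 0.7],
    [0, 0, 0, 0, 0, -15, 0.7],
    [0, 0, 0, 0, 0, -10, 0.7],
    [0, 0, 0, 0, 0, -6, 0.7],
    [0, 0, 0, 0, 0, -4, 0.7],
    [0, 0, 0, 0, 0, -4, 0.7],
    [0, 0, 0, 0, 0, 0, 0.7],
    [0, 0, 0, 0, 0, 0, 0.7],
    [0, 0, 0, 0, 0, 0, 0.7],
  ],
)

```text
time: 19.8
ee_pos: [566.4, 220.5, 75.0]
tool_rot: [[0.998, 0.07, 0.001], [0.07, -0.998, 0.0], [0.001, -0.0, -1.0]]
force: [0.1, -0.8, 0.9]
width: 0.699
```

Request:
arm_command(
  deltas=[
    [0, 0, 0, 0, 0, -2, 0.7],
    [0, 0, 0, 0, 0, -2, 0.7],
    [0, 0, 0, 0, 0, 0, 0.55],
    [0, 0, 0, 0, 0, 0, 0.5],
    [0, 0, 0, 0, 0, 0, 0.45],
    [0, 0, 0, 0, 0, 0, 0.4],
    [0, 0, 0, 0, 0, 0, 0.3],
    [0, 0, 0, 0, 0, 0, 0.3],
    [0, 0, 0, 0, 0, 0, 0.3],
  ],
  newtons=25,
)

```text
time: 20.7
ee_pos: [566.0, 220.5, 70.6]
tool_rot: [[0.998, 0.07, -0.0], [0.07, -0.998, 0.0], [-0.0, -0.0, -1.0]]
force: [-1.5, 0.2, 0.8]
width: 0.373
```

Request:
arm_command(
  deltas=[
    [0, 0, 0, 0, 0, 0, 0.2],
    [0, 0, 0, 0, 0, 0, 0.2],
    [0, 0, 0, 0, 0, 0, 0.2],
  ],
)

```text
time: 21.0
ee_pos: [566.0, 220.5, 70.6]
tool_rot: [[0.998, 0.07, -0.0], [0.07, -0.998, 0.0], [-0.0, -0.0, -1.0]]
force: [-2.7, 0.8, 1.5]
width: 0.378
```

Request:
arm_command(
  deltas=[
    [0, 0, 0, 0, 0, 2, 0.2],
    [0, 0, 0, 0, 0, 3, 0.2],
    [0, 0, 0, 0, 0, 5, 0.2],
    [0, 0, 0, 0, 0, 10, 0.2],
    [0, 0, 0, 0, 0, 15, 0.2],
    [0, 0, 0, 0, 0, 20, 0.2],
    [0, 0, 0, 0, 0, 20, 0.2],
    [0, 0, 0, 0, 0, 10, 0.2],
    [0, 0, 0, 0, 0, 0, 0.2],
    [0, 0, 0, 0, 0, 0, 0.2],
  ],
)

```text
time: 22.0
ee_pos: [565.9, 220.3, 155.1]
tool_rot: [[0.998, 0.07, -0.0], [0.07, -0.998, -0.0], [-0.0, 0.0, -1.0]]
force: [0.2, -0.7, -1.2]
width: 0.376
```

```bash
python3 - <<'E'
from h import *
f=robot.grab_frame("wrist");S=robot.grab_frame("scene")
s=robot.state();print(s["time"],s["force"],s["ee_pos"],s["width"])
b=cv2.resize(S["color"][180:310,260:420],None,fx=2.4,fy=2.4,interpolation=cv2.INTER_CUBIC)
a=cv2.resize(f["color"],(416,312));save("c5.png",np.hstack([a,b]))
E
```

```text
22.1 [-0.53535352  0.38477576 -2.07568686] [565.5756359  220.23958404 154.39704377] 0.37540883695256344
```

View pics/c5.png

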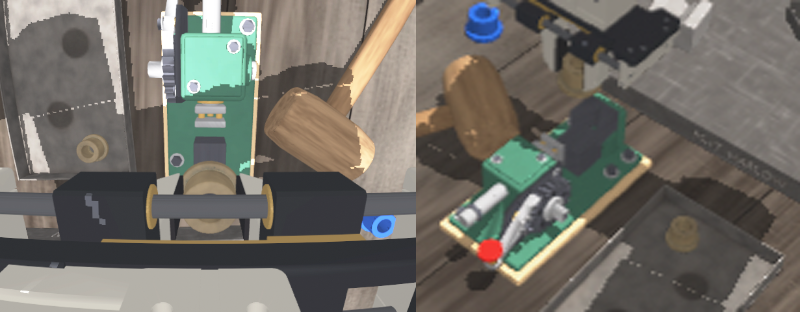

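The bush is held upright, the clamp is empty and the ram is back. Now I carry it over to the tray's empty half.

Request:
arm_command(
  deltas=[
    [0, 0, 0, -15, 9, 5, 0.2],
    [0, 0, 0, -30, 19, 0, 0.2],
    [0, 0, 0, -30, 19, 0, 0.2],
    [0, 0, 0, -30, 19, 0, 0.2],
    [0, 0, 0, -30, 19, 0, 0.2],
    [0, 0, 0, -30, 19, 0, 0.2],
    [0, 0, 0, -15, 9, -5, 0.2],
    [0, 0, 0, 0, 0, -25, 0.2],
    [0, 0, 0, 0, 0, -30, 0.2],
    [0, 0, 0, 0, 0, -30, 0.2],
    [0, 0, 0, 0, 0, -20, 0.2],
    [0, 0, 0, 0, 0, -12, 0.2],
    [0, 0, 0, 0, 0, -6, 0.2],
    [0, 0, 0, 0, 0, 0, 0.2],
    [0, 0, 0, 0, 0, 0, 0.2],
    [0, 0, 0, 0, 0, 0, 0.2],
  ],
)

```text
time: 23.7
ee_pos: [386.7, 333.8, 33.5]
tool_rot: [[0.998, 0.07, 0.002], [0.07, -0.998, 0.001], [0.002, -0.001, -1.0]]
force: [-0.7, 0.5, -0.5]
width: 0.376
```

```bash
python3 - <<'E'
from h import *
look(["wrist"],["tray"]);look(["top"],["bush_mid","tray"])
s=robot.state();print(s["time"],s["force"],s["ee_pos"],s["width"])
E
```

```text
wrist tray pinpoint 0.66 [389.2 282.4  -2.3] [321. 352.]
wrist tray recognise 0.85 [380.8 369.4   2.3] [316. 197.]
top bush_mid pinpoint 0.68 [795.3 -85.8  16.3] [447. 165.]
top bush_mid pinpoint 0.62 [806.8 133.9  14.5] [370. 159.]
top bush_mid pinpoint 0.57 [532.1 499.8  15. ] [236. 252.]
top bush_mid pinpoint 0.54 [521.4 595.7  17.9] [201. 255.]
top bush_mid recognise 0.74 [529.2 496.8  30.5] [236. 252.]
top bush_mid recognise 0.63 [793.7 -85.1  25.1] [448. 165.]
top bush_mid recognise 0.55 [802.4 134.6  20.7] [370. 160.]
top bush_mid recognise 0.55 [517.7 588.6  29.5] [203. 255.]
top tray pinpoint 0.87 [392.8 286.7  -1. ] [312. 305.]
top tray recognise 0.78 [402.4 207.8   0.9] [341. 302.]
24.1 [ 0.17913066 -0.25457516 -1.70662379] [386.21754219 333.4694002   32.61148423] 0.3773152356199849
```

Request:
arm_command(
  deltas=[
    [0, 0, 0, 0, 0, -3, 0.2],
    [0, 0, 0, 0, 0, -3, 0.2],
    [0, 0, 0, 0, 0, -3, 0.2],
    [0, 0, 0, 0, 0, -2, 0.2],
    [0, 0, 0, 0, 0, 0, 0.2],
    [0, 0, 0, 0, 0, 0, 0.2],
  ],
)

```text
time: 24.7
ee_pos: [386.2, 333.5, 21.4]
tool_rot: [[0.998, 0.07, -0.0], [0.07, -0.998, -0.0], [-0.0, 0.0, -1.0]]
force: [-0.4, -0.5, -1.1]
width: 0.376
```

Request:
arm_command(
  deltas=[
    [0, 0, 0, 0, 0, -0.7, 0.2],
    [0, 0, 0, 0, 0, -0.7, 0.2],
    [0, 0, 0, 0, 0, -0.6, 0.2],
    [0, 0, 0, 0, 0, 0, 0.2],
  ],
)

```text
time: 25.1
ee_pos: [386.1, 333.4, 19.5]
tool_rot: [[0.998, 0.07, 0.0], [0.07, -0.998, -0.0], [0.0, 0.0, -1.0]]
force: [0.2, -1.2, -1.7]
width: 0.373
```

Request:
arm_command(
  deltas=[
    [0, 0, 0, 0, 0, -0.7, 0.2],
    [0, 0, 0, 0, 0, -0.7, 0.2],
    [0, 0, 0, 0, 0, -0.6, 0.2],
    [0, 0, 0, 0, 0, 0, 0.2],
  ],
)

```text
time: 25.5
ee_pos: [386.2, 333.5, 17.7]
tool_rot: [[0.998, 0.07, 0.0], [0.07, -0.998, 0.0], [0.0, -0.0, -1.0]]
force: [-0.3, 0.2, 1.8]
width: 0.378
```

Request:
arm_command(
  deltas=[
    [0, 0, 0, 0, 0, -0.4, 0.2],
    [0, 0, 0, 0, 0, 0, 0.2],
  ],
)

```text
time: 25.7
ee_pos: [386.1, 333.5, 17.6]
tool_rot: [[0.998, 0.07, 0.0], [0.07, -0.998, 0.0], [0.0, -0.0, -1.0]]
force: [-1.9, -0.8, 5.1]
width: 0.379
```

Request:
arm_command(
  deltas=[
    [0, 0, 0, 0, 0, -0.3, 0.2],
    [0, 0, 0, 0, 0, 0, 0.2],
  ],
)

```text
time: 25.9
ee_pos: [386.2, 333.5, 17.6]
tool_rot: [[0.998, 0.07, 0.0], [0.07, -0.998, 0.0], [0.0, -0.0, -1.0]]
force: [-2.8, -1.0, 9.1]
width: 0.378
```

The bush is firmly on the floor. I relieve the push, open, and rise.

Request:
arm_command(
  deltas=[
    [0, 0, 0, 0, 0, 0.6, 0.2],
    [0, 0, 0, 0, 0, 0, 0.4],
    [0, 0, 0, 0, 0, 0, 0.45],
    [0, 0, 0, 0, 0, 0, 0.5],
    [0, 0, 0, 0, 0, 0, 0.6],
    [0, 0, 0, 0, 0, 0, 0.65],
    [0, 0, 0, 0, 0, 0, 0.65],
    [0, 0, 0, 0, 0, 2, 0.65],
    [0, 0, 0, 0, 0, 4, 0.65],
    [0, 0, 0, 0, 0, 8, 0.65],
    [0, 0, 0, 0, 0, 15, 0.65],
    [0, 0, 0, 0, 0, 25, 0.65],
    [0, 0, 0, 0, 0, 40, 0.65],
    [0, 0, 0, 0, 0, 45, 0.65],
    [0, 0, 0, 0, -30, 40, 0.65],
    [0, 0, 0, 0, -30, 20, 0.65],
    [0, 0, 0, 0, 0, 0, 0.65],
    [0, 0, 0, 0, 0, 0, 0.65],
    [0, 0, 0, 0, 0, 0, 0.65],
  ],
)

```text
time: 27.8
ee_pos: [385.7, 273.7, 215.9]
tool_rot: [[0.998, 0.07, -0.001], [0.07, -0.998, -0.0], [-0.001, 0.0, -1.0]]
force: [-0.2, -0.2, 0.6]
width: 0.652
```

```bash
python3 - <<'E'
from h import *
F=look(["wrist"],["bush_mid","tray","small_bush_mid"]);f=F["wrist"]
S=robot.grab_frame("scene")
s=robot.state();print(s["time"],s["force"],s["ee_pos"],s["width"])
b=cv2.resize(S["color"][210:350,270:420],None,fx=2.4,fy=2.4,interpolation=cv2.INTER_CUBIC)
a=cv2.resize(f["color"],(440,336));save("c6.png",np.hstack([a,b]))
E
```

```text
wrist bush_mid pinpoint 0.64 [387.1 329.7  20.1] [329. 145.]
wrist bush_mid recognise 0.95 [388.3 333.4  37.3] [331. 141.]
wrist bush_mid recognise 0.17 [533.  312.2  73.8] [514. 185.]
wrist tray pinpoint 0.93 [390.7 284.5   1.8] [329. 193.]
wrist tray recognise 0.84 [383.2 299.6   2. ] [322. 176.]
wrist small_bush_mid pinpoint 0.78 [416.  203.2   9. ] [348. 277.]
wrist small_bush_mid recognise 0.85 [419.  207.7  19.6] [352. 277.]
28.2 [0.26792444 0.58489681 0.10578942] [386.02366204 273.63568899 216.04589103] 0.6502981861640543
```

View pics/c6.png

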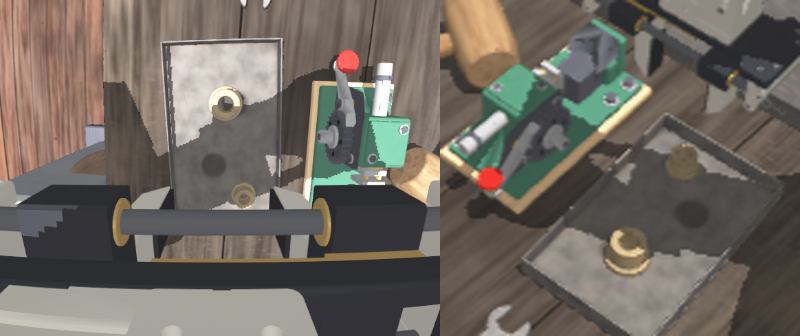

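The bush stands upright, flange down, in the empty half (scene crop (628,252)). The small bush at (683,160) has not been disturbed, and the arm is clear. Handing in.

```bash
python3 -c "
from workcell import robot
print(robot.job_done(), robot.state()['time'])"
```

```text
the job is handed in; nothing more can be done
the job is handed in; nothing more can be done
```

The job is done and handed in at about 28 s of the 58 s allowed; `job_done()` gives no verdict.

- **Releasing the clamp:** I felt for the button and touched it at TCP z ≈ 72.5 mm. The push levelled off at about 12 N (highest total reading about 12.8 N). At z ≈ 64.5 mm it dropped to about 8.5 N, and I held it there at 8–9 N for about 4 s.
- **Ram:** Its position can't be read directly. In the scene picture it had shifted by (-4, +3) px, where 16 mm would give (-4.5, +3.4). The wrist picture showed a clear gap after the button was released. That image match was weak (0.69), and two other matching windows disagreed, giving (-1, +4).
- **Setting the bush down:** I lifted it by its body and lowered it until it touched the tray floor, pressing with up to about 9 N. I relieved that push, then opened the gripper and rose clear.

**Last checks:**
- **Bush:** It stands upright, flange down, at about (387, 330) mm. That is roughly 45 mm towards the tray's +y end.
- **Bush height:** The network put its middle at z ≈ 20 mm, against an expected 17, which is within its 4 mm error.
- **Small bush:** It reads (416, 203) mm now and read (424–426, 200–210) mm at the start. That difference is network scatter, as nothing went near it.
- **Gripper:** It was free at z = 216 mm, with a force of about 0.6 N, which is sensor noise.

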